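Fish the padlock out from between the paint crates

TASK

A padlock has fallen into the narrow gap between the two crates of paint tins, too deep for the gripper. Take the bent rod from its wooden rest, hook the padlock by its shackle and draw it out through the open end of the gap, until the whole padlock lies flat on the open counter clear of the crates; then lay the rod back in the two forks of its rest the way it was. Do not touch the padlock with the gripper while it is in the gap, and leave the loose tin, tape roll and scraper where they are.

Things in the scene. Friction and masses are not known exactly. Their poses are not given: they have to be found in the camera images.
- display: Two fixed wooden crates of paint tins with a gap between them 66 mm wide, open above. Origin: on the counter, middle of the gap's open end (mouth); +y points out of the gap along its middle. Gap: x -33 to 33 mm, y 0 to -261 mm (closed by a board there), floor is the counter. Crates: x -131 to -33 mm (robot's side, 90 mm high) and 33 to 157 mm (120 mm high), y 0 to -270 mm.
- padlock_body (a point): Centre of the padlock's brass body, 42 mm wide (x), 56 long (y), 22 thick (z), lying flat in the gap, about 0.3 kg. +y points from the body to its closed steel shackle, a U of 8 mm round bar that faces the gap's mouth and stands 43 mm out of the body. The whole padlock reaches from 28 mm behind this point to 71 mm ahead.
- padlock_loop (a point): Middle of the opening inside the padlock's shackle, 45 mm ahead (+y) of the body's centre, 11 mm above the counter when flat. The opening is 22 mm wide (x) and 35 mm long (y: 17 mm behind to 18 mm ahead, rounded in front). The bar fills heights 7 to 15 mm.
- hook_grip (a point): Bent rod, 0.17 kg: centre of its square wooden handle, 120 x 24 x 24 mm. +x runs along handle and shaft to the toe, +z up. The 8 mm steel shaft goes straight on to 240 mm ahead of this point, then bends straight down into a toe that ends 60 mm below the handle's axis. Centre of mass about 60 mm ahead. At the start it lies level in its rest, this point 85 mm above the counter.
- hook_toe (a point): End of the rod's toe: 240 mm ahead (x) of hook_grip and 60 mm below it. The toe is 8 mm in diameter.
- rest: Fixed wooden rest: base 190 x 70 x 10 mm with two forks open at the top. Origin on the counter below the handle's centre; +x is where the toe points. Rear fork, x -54 to -40 mm, carries the handle: floor 73 mm high, 38 mm between cheeks. Front fork, x 103 to 117 mm, carries the shaft: floor 81 mm high, 24 mm between cheeks. Cheeks stand 14 mm above the fork floors.
- rest_seat (a point): Where the centre of the handle (hook_grip) lies when the rod is in its rest, 85 mm above the counter; same axes as the rest.
- tin_mid (a point): Middle of a loose paint tin standing on the counter, diameter 72 mm, 100 mm high; to be left alone.
- tape_mid (a point): Middle of a roll of tape lying flat, diameter 100 mm, 48 mm high; to be left alone.
- scraper: Loose spatula lying on the counter, origin at the centre of its underside; to be left alone.
There are look-alikes about, which are no part of the job. What is meant by the rest is not orange, and is the larger of those in its own colour.

How it is judged:
On the way, in this order (a step that is already met when the one before it is completed fails the run):
1. the rod touches the padlock while it is still inside the gap (contact force between hook and padlock above 0.2 N and y of padlock_body in the frame of display below -0.05 m), for 0.05 s.
2. the padlock has been drawn out of the gap's mouth, wholly clear of the crates (y of padlock_body in the frame of display above 0.024 m and y of padlock_loop in the frame of display above 0.02 m and height (world z) of padlock_body below 0.05 m), for 0.2 s.
At the end, for the whole second after the job is handed in: Padlock flat and still on the counter, its body's centre at least 24 mm and its shackle's opening 20 mm outside the gap's mouth; rod still in both forks of its rest, toe down and pointing as at the start, handle centre within 30 mm of its seat, within 0.15 rad (y of padlock_body in the frame of display above 0.024 m and y of padlock_loop in the frame of display above 0.02 m and height (world z) of padlock_body below 0.017 m and angle between each of padlock_body, hook_grip's own z axis and vertical below 0.15 rad and linear speed of each of padlock, hook below 0.02 m/s and distance between hook_grip and rest_seat below 0.03 m and x of hook_toe in the frame of rest above 0.2 m and angle between the x axis of hook_grip and the x axis of rest, either way round below 0.15 rad); the robot touches nothing.
It fails at once if the gripper or arm touches the padlock while it is in the gap (contact force between any of the fingers, the arm and padlock above 0.5 N and y of padlock_body in the frame of display below 0 m).
It fails at once if the tin, the tape roll or the scraper is moved more than 40 mm or knocked over (distance of any of tin_mid, tape_mid, scraper from where it was at the start of the episode above 0.04 m or angle between tin_mid's own z axis and vertical above 0.5 rad).
It also fails if it takes over 48 s, if anything falls off the work surface, if the arm or the gripper's body presses on something with over 40 N, if the wrist force passes 120 N, or if a joint passes its speed limit or range.

ROBOT

A 6-joint arm with a two-finger parallel gripper is mounted at the origin on the work surface. World frame = base frame: x ahead of the robot, y to its left, z up, the work surface at z = 0. Lengths are in m, angles in rad, forces in N, time in s.
With the tool pointing down it reaches from about 0.35 to 0.725 m from the base axis. Payload 4.3 kg.
Tool frame: the origin (TCP) lies at the centre of the arm's flange, where the gripper is bolted on; the fingertips stand 173 mm ahead of it and the grasp point (between the pads) lies 155 mm ahead of it; z points along the fingers, y is the line along which they close (so a half turn about z gives the same grasp; the last joint's range is limited). The gripper opens to 85 mm and grips with 20 to 120 N. Pads are 22 mm wide; open, the fingers measure 114 mm over their backs; the gripper's body (76 mm by 85 mm) begins 54 mm behind the grasp point. The pads swing forward as they close: fully open they stand 13 mm farther back than shut.
Start: joints at [-0.11, 0.377, 0.081, 1.274, 0, 1.46], TCP at [0.575, 0, 0.405] pointing down, gripper open.
Joint ranges: [-2.72, 2.72], [-0.84, 1.66], [-1.02, 1.22], [-1.77, 2.12], [-1.37, 1.28], [-3.14, 3.14]. Speed limits (rad/s): [2.57, 2.57, 3.14, 3.14, 3.14, 3.14].

INTERFACE

Orientations are given as a unit quaternion [w, x, y, z].
In Python, from cell import ctrl gives the robot as it stands.
- The arm moves only by the tool apply_moves, never from a script. Its argument "series" is a list of rows, each a list of 4 numbers: the shift along the tool's x, y, z in mm, then the turn about the tool's z in units of 10 degrees (1.0 is 10 degrees). In form: [[tx, ty, tz, roll], ...]. A call has 1 to 10 rows; each row shifts and turns the commanded pose from where the row before left it, along the tool's axes as they then stand; what a row does not reach is not made up. A row lasts 1/8 s, in which the tool goes at most 62.5 mm and 10.7 degrees, less where a joint would pass 70% of its speed; a pose out of reach is approached as far as the arm can. A call with a gripper value outside its range is refused whole. "claw" is the gripper command: -1 is fully open, 1 is shut, values between are in proportion, set as the call begins (left out, the last holds). The fingers move at their own pace and stop on an object; the grip force is fixed at half the most. Time passes only in rows, so rows that do not move let the fingers close. It gives the time, the measured TCP pose, the force, the opening and the grip force at its end, in the units of the state.
- ctrl.observe(): the state, without advancing time (a new reading comes with each control period).
- ctrl.get_image(name): name is "scene" or "side" or "wrist"; returns the picture (400x640x3 uint8, blue, green, red); there is no depth.
- ctrl.camera_info(name): a dict with "fovy" (degrees; the focal length in pixels is half the picture's height over the tangent of half this angle, whatever the lens; pixels are square), "cx", "cy" (the principal point, pixels), "camera_from_world" (4x4, takes a point from world to camera coordinates). Camera axes: x right, y up, looking along -z (the intrinsics and any distortion apply to the point x, -y, -z); pixel columns grow to the right and rows downward; lengths in m; the calibration is good to about 2 mm. A picture is of the moment at which its call begins: read the wrist's pose just before it. camera_info takes no time and is no camera call; for the wrist camera it gives the pose at the moment of the call.
- ctrl.hand_in(): hands the job in; it is judged then, once.
Trained networks look in the newest picture that a camera, given by its name, has taken for a name from the list of things; names that differ only in an ending like _2 or _b are one class to them, and where a whole thing is asked for, a point or a joint stands for the part that bears it (a point fixed in the world has none). Each returns a list of dicts, best first, with "score" (0 to 1); they miss things now and then, are a little off and sometimes report something else, mostly with a low value. They report only what shows in the picture. A call takes as long as a camera call. They do not tell look-alikes from the thing itself.
- ctrl.look_for(camera, query): "at" ([row, column] in pixels, amid what is visible of it).
- ctrl.silhouettes(camera, query): "region" (400x640 bool, what is visible of it) and "at" ([row, column] in pixels, amid what is visible of it).
The state is a dict: "clock": time; "joint_pos": joint angles; "qd": joint speeds; "tau": joint torques, N m; "tcp_pos": TCP position; "tcp_rot": TCP orientation; "force": force on the tool from outside, world axes, zero at the start; "torque": the same for the moment, N m; "grip_width": opening from 0.0 (shut) to 1.0 (fully open); "gripper_force": force on a finger pad.
Only numpy, scipy, OpenCV 4.12 (cv2) and the standard library are available. Lean on these libraries where they do the work, as an engineer would, in place of code of your own. Each camera call takes 0.05 s, during which the arm holds its last target. There are 200 camera calls.

## Working session

There is one attempt and no reset: what is moved stays moved. The work goes in short steps, Python scripts to look and compute and a tool call to move; the robot and the scene stay as the last step left them, time stands still between calls to the robot, and variables do not carry over. Pictures are saved under pics/ and viewed, at most 13 in all, crops included, and the job is handed in when it is done.

Besides the shell and the picture viewer there is one more tool, called after "Call:" as name(argument=value, ...), one argument or row to a line, values as JSON. apply_moves: Moves the arm, as the interface text tells. Its arguments: {"type":"object","properties":{"series":{"type":"array","items":{"type":"array","items":{"type":"number"}}},"claw":{"type":"number"}},"required":["series"]}

```bash
mkdir -p pics
cat > h.py <<'E'
import numpy as np, cv2
from cell import ctrl
def snap(n,f):
    im=np.array(ctrl.get_image(n)); cv2.imwrite('pics/'+f,im); return im
def ray(n,rc):
    c=ctrl.camera_info(n); f=200/np.tan(np.radians(c['fovy'])/2)
    M=np.array(c['camera_from_world']); R=M[:3,:3]; o=-R.T@M[:3,3]
    d=R.T@np.array([(rc[1]-c['cx'])/f,-(rc[0]-c['cy'])/f,-1]); return o,d
def atz(n,rc,z):
    o,d=ray(n,rc); return o+d*(z-o[2])/d[2]
def proj(n,p):
    c=ctrl.camera_info(n); f=200/np.tan(np.radians(c['fovy'])/2)
    M=np.array(c['camera_from_world']); q=M[:3,:3]@np.array(p)+M[:3,3]
    return np.array([c['cy']-f*q[1]/-q[2], c['cx']+f*q[0]/-q[2]])
E
python3 - <<'E'
from h import *
np.set_printoptions(precision=3,suppress=True)
a=snap('scene','s1.png'); b=snap('side','s2.png')
for n in ('scene','side'):
    c=ctrl.camera_info(n); print({k:v for k,v in c.items() if k!='camera_from_world'}, ray(n,(c['cy'],c['cx'])))
    for q in ['padlock_body','padlock_loop','hook_grip','hook_toe','rest','tin_mid','tape_mid','scraper','display']:
        print(n,q,[(round(d['score'],2),np.round(d['at']).tolist()) for d in ctrl.look_for(n,q)][:5])
E
```

```text
{'fovy': 46.10821731958958, 'cx': 320.715336488474, 'cy': 191.2455584984345} (array([ 1.007, -0.517,  1.132]), array([-0.405,  0.462, -0.789]))
scene padlock_body [(0.66, [288.0, 269.0]), (0.52, [148.0, 346.0])]
scene padlock_loop [(0.46, [289.0, 273.0]), (0.23, [149.0, 346.0])]
scene hook_grip [(0.63, [180.0, 286.0])]
scene hook_toe [(0.4, [188.0, 285.0]), (0.2, [287.0, 285.0])]
scene rest [(0.88, [118.0, 373.0]), (0.64, [151.0, 348.0]), (0.46, [132.0, 304.0])]
scene tin_mid [(0.9, [253.0, 382.0])]
scene tape_mid [(0.74, [232.0, 421.0]), (0.26, [289.0, 268.0])]
scene scraper [(0.91, [250.0, 196.0])]
scene display [(0.9, [286.0, 285.0])]
{'fovy': 49.878953571706646, 'cx': 326.6651942960508, 'cy': 197.08914592336998} (array([ 0.283, -0.702,  0.765]), array([ 0.192,  0.748, -0.635]))
side padlock_body [(0.95, [299.0, 397.0])]
side padlock_loop [(0.88, [301.0, 398.0]), (0.46, [176.0, 266.0])]
side hook_grip [(0.75, [184.0, 272.0])]
side hook_toe [(0.76, [178.0, 270.0]), (0.37, [347.0, 271.0])]
side rest [(0.97, [198.0, 269.0]), (0.7, [142.0, 249.0]), (0.64, [183.0, 215.0])]
side tin_mid [(0.74, [194.0, 412.0])]
side tape_mid [(0.94, [173.0, 392.0]), (0.44, [200.0, 270.0])]
side scraper [(0.86, [346.0, 273.0])]
side display [(0.74, [289.0, 410.0])]
```

View pics/s1.png

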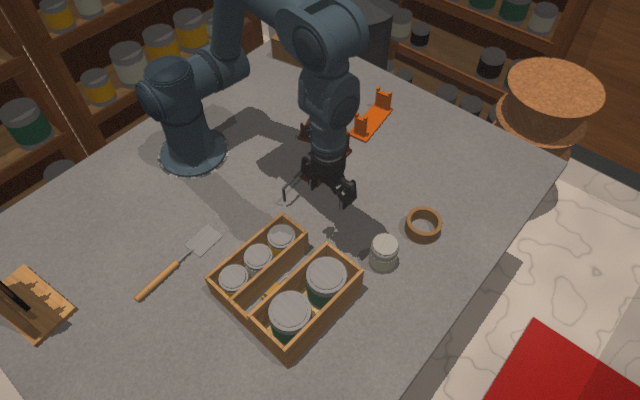

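View pics/s2.png

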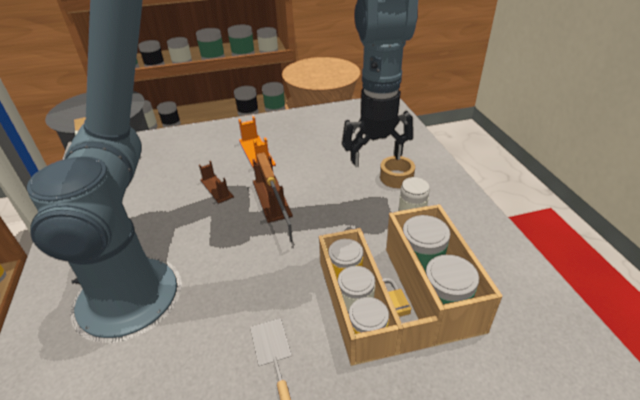

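The side picture shows three rest-like things: orange at (145,253), small dark brown at (183,215), and larger brown carrying the rod at (198,269). The last one fits, being non-orange and the larger of the brown pair. The padlock is in the gap at (299,397), with the mouth facing the far side. I'll confirm with an enlarged crop.

Run:
```python
import cv2
a=cv2.imread('pics/s2.png')[115:355,190:510]
cv2.imwrite('pics/c1.png',cv2.resize(a,(800,600),interpolation=cv2.INTER_CUBIC))
```

```text
(no output)
```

View pics/c1.png

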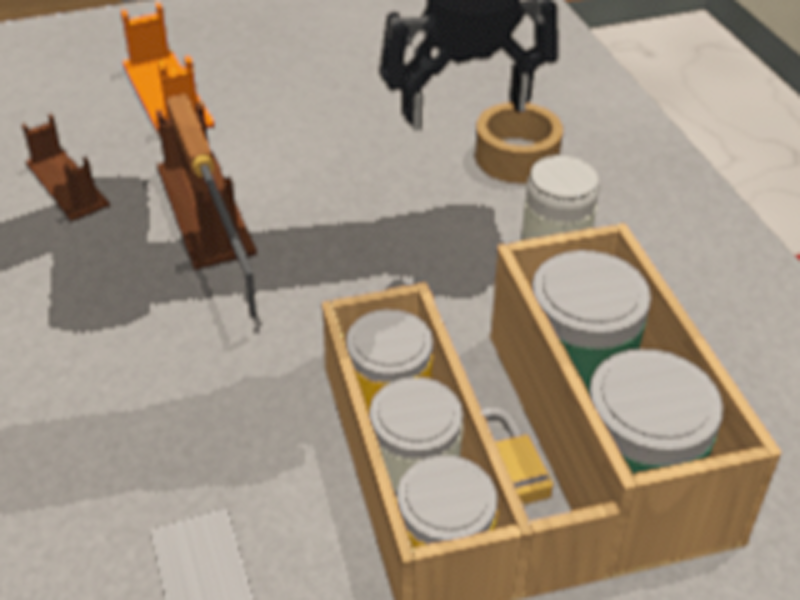

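The crop confirms the rest: the larger brown one at (198,269), carrying the rod with its toe toward the camera at crop (257,328). The padlock is in the gap at crop (520,470), shackle toward the mouth. Next I fit the poses.

```bash
cat > fit.py <<'E'
from h import *
from scipy.optimize import least_squares
np.set_printoptions(precision=3,suppress=True)
def fit(n,pts,pix,x0,z=0):
    pts=np.array(pts)/1000.
    def P(p):
        c,s=np.cos(p[2]),np.sin(p[2]); return np.c_[p[0]+c*pts[:,0]-s*pts[:,1],p[1]+s*pts[:,0]+c*pts[:,1],pts[:,2]+z]
    r=least_squares(lambda p:np.ravel([proj(n,q)-m for q,m in zip(P(p),pix)]),x0)
    return r.x,r.fun.reshape(-1,2)
E
python3 - <<'E'
from fit import *
cr=lambda l:[(115+y/2.5,190+x/2.5) for x,y in l]
D=[(-131,0,90),(-33,0,90),(-131,-270,90),(33,0,120),(157,0,120),(33,-270,120),(157,-270,120)]
p,r=fit('side',D,cr([(325,303),(425,287),(403,553),(497,245),(625,228),(628,487),(775,450)]),[.45,-.1,0])
print('display',p,r.round(1).tolist())
H=[(60,0,0),(240,0,-3),(240,0,-60)]
q,r=fit('side',H,cr([(203,162),(247,285),(257,328)]),[.4,.2,-1.5],.085)
print('hook',q,r.round(1).tolist())
for nm,cp,z in [('bodyc',(520,465),.022),('shackletip',(490,413),.013),('odd',(400,283),.012)]:
    w=atz('side',cr([cp])[0],z); c,s=np.cos(p[2]),np.sin(p[2]); d=w[:2]-p[:2]
    print(nm,w,'disp',c*d[0]+s*d[1],-s*d[0]+c*d[1], 'scene px',proj('scene',w))
for nm,rc,z in [('tin',(194,412),.07),('tape',(173,395),.03)]: print(nm,atz('side',rc,z))
print('smallrest',atz('side',(185,215),.02),'toe scene',proj('scene',[q[0]+.24*np.cos(q[2]),q[1]+.24*np.sin(q[2]),.025]))
print(ctrl.observe()['tcp_rot'],ctrl.observe()['clock'])
E
```

```text
display [ 0.564 -0.033 -0.041] [[-1.5, -1.8], [-2.6, 0.3], [2.8, -0.6], [-0.6, 0.0], [-2.8, 0.1], [-0.0, -1.4], [1.0, 3.1]]
hook [ 0.364  0.26  -1.514] [[2.6, 0.6], [-1.1, 0.8], [-0.9, -1.3]]
bodyc [ 0.559 -0.2    0.022] disp 0.0014692978786915887 -0.16644352011910232 scene px [293.578 271.859]
shackletip [ 0.559 -0.134  0.013] disp -0.0014997902424740348 -0.10075094839577253 scene px [277.545 289.515]
odd [0.534 0.049 0.012] disp -0.033908129200893485 0.08130874541169632 scene px [228.377 327.094]
tin [0.704 0.066 0.07 ]
tape [0.722 0.212 0.03 ]
smallrest [0.218 0.323 0.02 ] toe scene [203.19  280.045]
[0.    0.707 0.707 0.   ] 1.0
```

Run:
```python
from fit import *
snap('wrist','w1.png'); c=ctrl.camera_info('wrist'); print(c['fovy'],c['cx'],c['cy'],ray('wrist',(c['cy'],c['cx'])))
for q in ['padlock_body','padlock_loop','hook_toe','tin_mid','tape_mid','display']:
    print(q,[(round(d['score'],2),np.round(d['at']).tolist()) for d in ctrl.look_for('wrist',q)][:5])
```

```text
64.22745962162836 321.1217162817949 201.45174772906924 (array([0.575, 0.083, 0.374]), array([ 0.   , -0.325, -0.946]))
padlock_body [(0.78, [305.0, 310.0])]
padlock_loop [(0.83, [301.0, 310.0]), (0.32, [84.0, 90.0])]
hook_toe [(0.62, [88.0, 91.0])]
tin_mid [(0.71, [109.0, 471.0])]
tape_mid [(0.42, [82.0, 88.0])]
display [(0.87, [269.0, 346.0])]
```

View pics/w1.png

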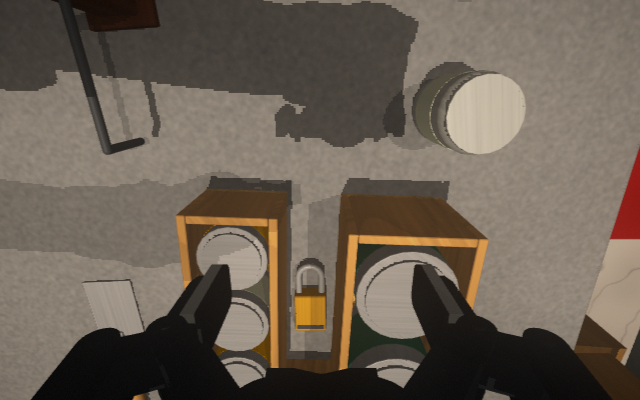

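The wrist picture shows the padlock in the gap. Its shackle opening is about rows 268–290 around column 310, body centre (309,311), rod bend at (152,108), toe end (141,143). The "odd" spot near the mouth is only shadow.

Run:
```python
from fit import *
D=[(-131,0,90),(-33,0,90),(33,0,120),(157,0,120)]
p,r=fit('wrist',D,[(216,178),(219,277),(237,348),(241,487)],[.56,-.03,-.04]); print('disp',p,r.round(1).tolist())
w=lambda rc,z:atz('wrist',rc,z)
print('loop ctr',w((278,310),.011),'shackle top',w((263,310),.013),'loop rear L/R',w((290,303),.011),w((290,318),.011))
print('body corners',w((290,295),.022),w((290,326),.022),w((329,327),.022),w((329,296),.022))
b=w((152,106),.085); t=w((141,143),.025); s=w((10,66),.085); print('bend',b,'toe',t,'shaft',s,'yaw',np.arctan2(*(b-s)[[1,0]]))
print('tin top',w((113,486),.1))
```

```text
disp [ 0.566 -0.034 -0.043] [[0.0, -3.2], [1.1, 0.4], [-0.8, 0.5], [0.6, 2.1]]
loop ctr [ 0.561 -0.147  0.011] shackle top [ 0.561 -0.124  0.013] loop rear L/R [ 0.551 -0.166  0.011] [ 0.571 -0.166  0.011]
body corners [ 0.542 -0.158  0.022] [ 0.582 -0.158  0.022] [ 0.583 -0.22   0.022] [ 0.541 -0.22   0.022]
bend [0.38  0.032 0.085] toe [0.382 0.033 0.025] shaft [0.373 0.145 0.085] yaw -1.509017373553495
tin top [0.712 0.067 0.1  ]
```

Call:
apply_moves(
  series=[
    [30,-25,0,0],
    [35,-30,0,0],
    [35,-30,0,0],
    [35,-30,0,0],
    [35,-30,0,-0.17],
    [35,-30,10,-0.17],
    [30,-25,10,0],
    [10,-7,10,0],
    [0,0,0,0],
  ],
  claw=-1,
)

```text
clock: 2.48
tcp_pos: [0.3644, 0.2422, 0.3741]
tcp_rot: [0.0, 0.685, 0.728, -0.001]
force: [0.8, -0.3, 0.7]
grip_width: 1.001
gripper_force: 0.0
```

Run:
```python
from fit import *
o=ctrl.observe(); print(o['tcp_pos'],o['tcp_rot'])
snap('wrist','w2.png')
for q in ['hook_grip','hook_toe','rest']:
    print(q,[(round(d['score'],2),np.round(d['at']).tolist()) for d in ctrl.look_for('wrist',q)][:5])
```

```text
[0.364 0.242 0.374] [ 0.     0.685  0.728 -0.001]
hook_grip [(0.95, [174.0, 325.0]), (0.43, [210.0, 624.0])]
hook_toe [(0.69, [174.0, 325.0])]
rest [(0.88, [182.0, 310.0]), (0.84, [11.0, 336.0]), (0.77, [62.0, 177.0])]
```

View pics/w2.png

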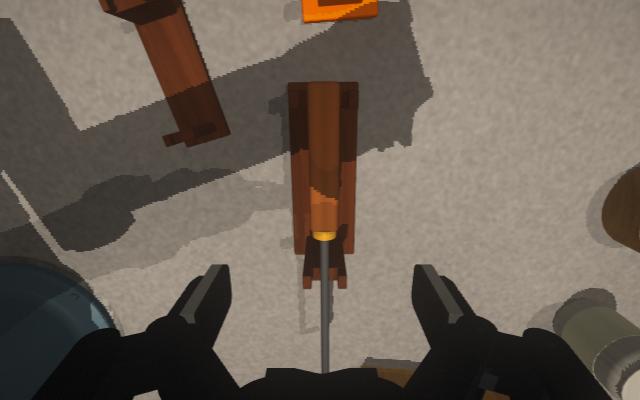

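The handle runs from row 83 to ferrule row 233 at column ~324, parallel to the tool x axis, with the forks at its ends.

Run:
```python
from fit import *
from scipy.spatial.transform import Rotation as R
o=ctrl.observe(); q=o['tcp_rot']; Rt=R.from_quat([q[1],q[2],q[3],q[0]]).as_matrix(); t=np.array(o['tcp_pos'])
for n,rc,z in [('rear',(83,324),.097),('ferr',(233,324),.097),('shaft',(350,325.5),.085),('shaft2',(250,324.5),.085)]:
    w=atz('wrist',rc,z); print(n,w,'tool mm',(Rt.T@(w-t))*1000)
print(np.degrees(R.from_matrix(Rt).as_euler('xyz')))
```

```text
rear [0.363 0.331 0.097] tool mm [ 89.556   2.341 278.089]
ferr [0.37  0.212 0.097] tool mm [-29.803   2.734 278.088]
shaft [0.38  0.076 0.085] tool mm [-166.336    4.824  290.089]
shaft2 [0.372 0.19  0.085] tool mm [-52.173   3.367 290.088]
[179.937  -0.001  93.303]
```

Call:
apply_moves(
  series=[
    [5,2,20,-0.07],
    [5,1,25,0],
    [0,0,30,0],
    [0,0,30,0],
    [0,0,25,0],
    [0,0,5,0],
    [0,0,0,0],
  ],
)

```text
clock: 3.55
tcp_pos: [0.3677, 0.2521, 0.2402]
tcp_rot: [0.0, 0.682, 0.732, 0.0]
force: [-1.0, -1.3, 0.0]
grip_width: 1.001
gripper_force: 0.0
```

Call:
apply_moves(
  series=[
    [0,0,0,0],
    [0,0,0,0],
    [0,0,0,0],
    [0,0,0,0],
    [0,0,0,0],
    [0,0,0,0],
  ],
  claw=1,
)

```text
clock: 4.3
tcp_pos: [0.3673, 0.2525, 0.2402]
tcp_rot: [0.0, 0.681, 0.732, 0.001]
force: [-1.4, -0.7, 5.7]
grip_width: 0.274
gripper_force: 59.3
```

Call:
apply_moves(
  series=[
    [0,0,-10,0],
    [0,0,-20,0],
    [0,0,-30,0],
    [0,0,-30,0],
    [0,0,-25,0],
    [0,0,0,0],
  ],
)

```text
clock: 5.05
tcp_pos: [0.3677, 0.2526, 0.3564]
tcp_rot: [0.001, 0.681, 0.732, 0.002]
force: [0.3, 0.5, -2.5]
grip_width: 0.273
gripper_force: 58.9
```

Call:
apply_moves(
  series=[
    [-20,20,0,0],
    [-30,30,0,0],
    [-30,30,0,0],
    [-30,30,0,0],
    [-30,30,0,0],
    [-30,30,0,0],
    [-24,20,0,0.3],
    [0,0,0,0.29],
    [0,0,0,0],
    [0,0,0,0],
  ],
)

```text
clock: 6.3
tcp_pos: [0.5699, 0.0726, 0.3537]
tcp_rot: [-0.001, 0.718, 0.696, -0.001]
force: [0.9, -0.0, -0.3]
grip_width: 0.274
gripper_force: 59.0
```

Run:
```python
from fit import *
o=ctrl.observe(); print(o['tcp_pos'],o['tcp_rot'])
a=snap('wrist','w3.png');
```

```text
[0.57  0.073 0.354] [-0.001  0.718  0.696 -0.001]
```

View pics/w3.png

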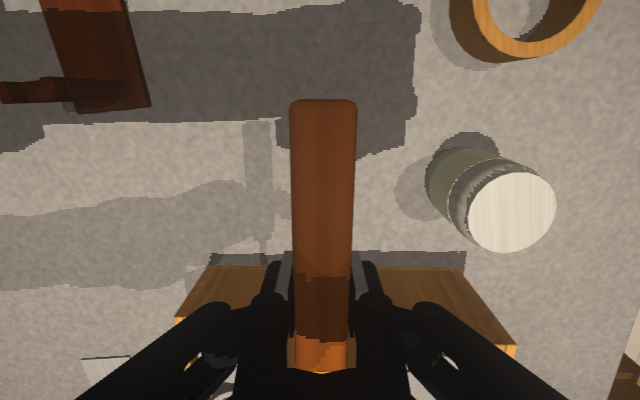

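The wrist view is now blocked by the gripper and handle; the handle is straight in the fingers (columns 290–356). I'll lower to just above the shackle and check the toe with the fixed cameras.

Call:
apply_moves(
  series=[
    [0,0,20,0],
    [0,0,30,0],
    [0,0,30,0],
    [0,0,20,0],
    [0,0,10,0],
    [0,0,0,0],
    [0,0,0,0],
  ],
)

```text
clock: 7.22
tcp_pos: [0.5709, 0.0725, 0.2458]
tcp_rot: [0.001, 0.718, 0.696, 0.001]
force: [0.9, -0.7, -1.2]
grip_width: 0.267
gripper_force: 59.1
```

Run:
```python
from fit import *
from scipy.spatial.transform import Rotation as R
o=ctrl.observe(); q=o['tcp_rot']; Rt=R.from_quat([q[1],q[2],q[3],q[0]]).as_matrix(); t=np.array(o['tcp_pos']); print(t,o['force'])
toe=t+Rt@[-.22,0,.215]; bend=t+Rt@[-.22,0,.155]; print('toe',toe,'exp side',proj('side',toe),proj('side',bend),'scene',proj('scene',toe),proj('scene',bend))
a=snap('side','d1.png'); b=snap('scene','d2.png')
A=cv2.resize(a[240:340,340:440],(500,500),interpolation=2); B=cv2.resize(b[240:300,265:325],(300,500)[::1] and (300,300),interpolation=2)
B=cv2.copyMakeBorder(B,0,200,0,0,0)
cv2.imwrite('pics/d3.png',np.hstack([A,B]))
```

```text
[0.571 0.072 0.246] [ 0.871 -0.679 -1.245]
toe [ 0.564 -0.147  0.031] exp side [278.942 391.259] [260.224 393.282] scene [279.163 287.194] [267.905 285.631]
```

View pics/d3.png

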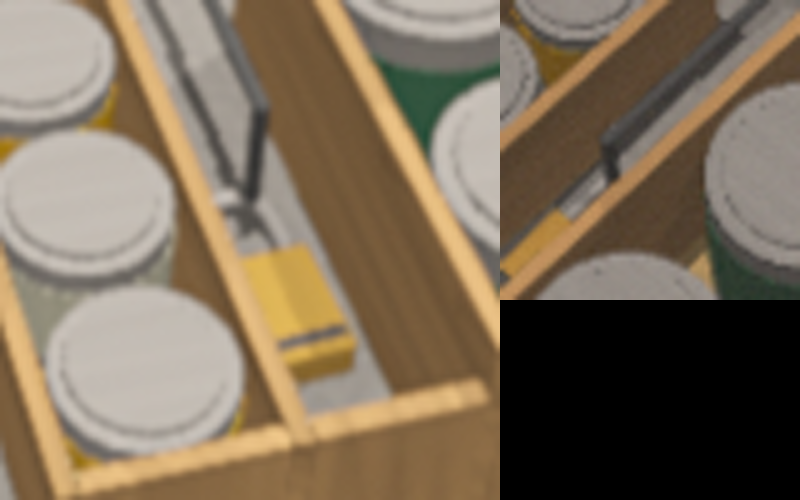

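The toe end shows at side pixel (279,390), as predicted, directly over the shackle opening (it would land at crop (250,235), opening centre ~(252,232)). Lowering.

Call:
apply_moves(
  series=[
    [0,-2,8,0],
    [0,0,8,0],
    [0,0,7,0],
    [0,0,0,0],
    [0,0,0,0],
  ],
)

```text
clock: 7.95
tcp_pos: [0.5685, 0.0724, 0.2217]
tcp_rot: [0.0, 0.718, 0.696, -0.0]
force: [-0.1, -0.0, -1.2]
grip_width: 0.27
gripper_force: 59.1
```

Call:
apply_moves(
  series=[
    [3,0,1,0],
    [5,0,1,0],
    [5,0,0,0],
    [5,0,0,0],
    [8,0,0,0],
    [8,0,0,0],
    [8,0,0,0],
    [8,0,0,0],
    [5,0,0,0],
    [3,0,0,0],
  ],
)

```text
clock: 9.2
tcp_pos: [0.5702, 0.1308, 0.2197]
tcp_rot: [0.0, 0.718, 0.696, -0.0]
force: [0.6, -2.3, -1.6]
grip_width: 0.27
gripper_force: 59.0
```

Run:
```python
from fit import *
from scipy.spatial.transform import Rotation as R
o=ctrl.observe(); q=o['tcp_rot']; Rt=R.from_quat([q[1],q[2],q[3],q[0]]).as_matrix(); t=np.array(o['tcp_pos'])
toe=t+Rt@[-.22,0,.215]; print(toe,o['force'],proj('side',toe))
a=snap('side','e1.png')
for q in ['padlock_body','padlock_loop']: print(q,[(d['score'],d['at'],atz('side',d['at'],.015)) for d in ctrl.look_for('side',q)][:2])
cv2.imwrite('pics/e2.png',cv2.resize(a[220:340,340:460],(480,480),interpolation=2))
```

```text
[ 0.563 -0.089  0.005] [ 0.594 -2.301 -1.569] [267.484 380.492]
padlock_body [(0.63, [284.8, 390.7], array([ 0.563, -0.15 ,  0.015]))]
padlock_loop [(0.68, [282.0, 391.0], array([ 0.567, -0.143,  0.015]))]
```

View pics/e2.png

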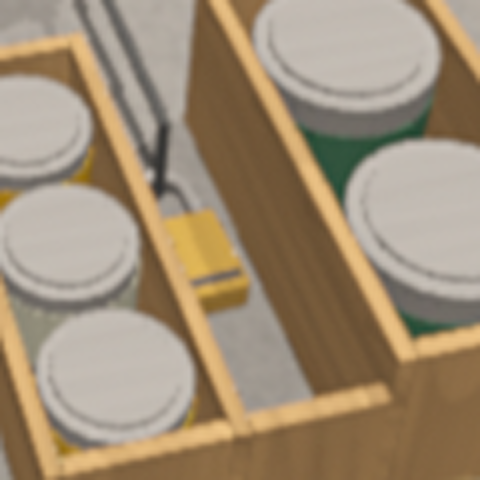

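Hooked: the padlock body moved up the gap to crop (205,260), and the pull force is about 2.3 N. Drawing on.

Call:
apply_moves(
  series=[
    [5,0,0,0],
    [10,0,0,0],
    [10,0,0,0],
    [10,0,0,0],
    [10,0,0,0],
    [10,0,0,0],
    [10,0,0,0],
    [10,0,0,0],
    [10,0,0,0],
    [5,0,0,0],
  ],
)

```text
clock: 10.6
tcp_pos: [0.5731, 0.2211, 0.2197]
tcp_rot: [0.0, 0.718, 0.696, 0.0]
force: [-0.1, -1.8, -2.3]
grip_width: 0.274
gripper_force: 59.1
```

Call:
apply_moves(
  series=[
    [5,0,0,0],
    [10,0,0,0],
    [10,0,0,0],
    [10,0,0,0],
    [10,0,0,0],
    [10,0,0,0],
    [10,0,0,0],
    [5,0,0,0],
    [3,0,0,0],
    [0,0,0,0],
  ],
)

```text
clock: 11.85
tcp_pos: [0.5754, 0.2936, 0.2198]
tcp_rot: [-0.0, 0.718, 0.696, 0.0]
force: [0.9, 0.4, -1.6]
grip_width: 0.269
gripper_force: 59.0
```

Run:
```python
from fit import *
from scipy.spatial.transform import Rotation as R
o=ctrl.observe(); q=o['tcp_rot']; Rt=R.from_quat([q[1],q[2],q[3],q[0]]).as_matrix(); t=np.array(o['tcp_pos'])
toe=t+Rt@[-.22,0,.215]; print(t,toe,o['force'],proj('scene',toe))
for c in ('scene','side'):
  a=snap(c,'f_%s.png'%c)
  for q in ['padlock_body','padlock_loop']: print(c,q,[(d['score'],d['at'],atz(c,d['at'],.015)) for d in ctrl.look_for(c,q)][:2])
a=cv2.imread('pics/f_scene.png'); b=cv2.imread('pics/f_side.png')
cv2.imwrite('pics/f.png',cv2.resize(np.hstack([a[180:320,260:400],b[160:300,300:440]]),(800,400),interpolation=2))
```

```text
[0.575 0.294 0.22 ] [0.569 0.074 0.005] [ 0.881  0.42  -1.648] [230.897 341.929]
scene padlock_body [(0.58, [240.2, 329.5], array([0.566, 0.022, 0.015])), (0.21, [159.3, 326.2], array([0.364, 0.246, 0.015]))]
scene padlock_loop [(0.53, [239.9, 332.6], array([0.572, 0.028, 0.015])), (0.48, [223.2, 426.5], array([0.74 , 0.245, 0.015]))]
side padlock_body [(0.57, [232.2, 366.9], array([0.569, 0.02 , 0.015])), (0.44, [289.8, 410.7], array([ 0.599, -0.175,  0.015]))]
side padlock_loop [(0.54, [234.5, 369.3], array([0.572, 0.011, 0.015]))]
```

View pics/f.png

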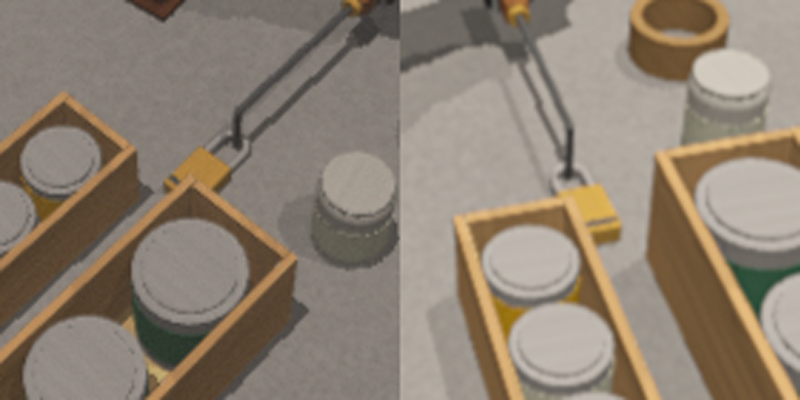

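The padlock lies flat outside the mouth: body at scene crop (200,172) and side crop (590,212), body estimated about 49 mm outside. I'll unhook by moving back a little and lifting.

Call:
apply_moves(
  series=[
    [-5,0,0,0],
    [0,0,-5,0],
    [0,0,-10,0],
    [0,0,-20,0],
    [0,0,-30,0],
    [0,0,-35,0],
    [0,0,-30,0],
    [0,0,-5,0],
    [0,0,0,0],
  ],
)

```text
clock: 13.28
tcp_pos: [0.5752, 0.2884, 0.3546]
tcp_rot: [0.0, 0.718, 0.696, 0.0]
force: [-0.6, -1.0, -2.0]
grip_width: 0.274
gripper_force: 59.2
```

Call:
apply_moves(
  series=[
    [0,0,0,-0.3],
    [0,-20,0,-0.29],
    [-3,-30,0,0],
    [-3,-30,0,0],
    [-4,-30,0,0],
    [-4,-30,0,0],
    [-4,-30,0,0],
    [-3,-25,0,0],
    [0,-15,0,0],
    [0,0,0,0],
  ],
)

```text
clock: 14.52
tcp_pos: [0.3663, 0.2532, 0.354]
tcp_rot: [-0.0, 0.681, 0.732, -0.001]
force: [0.2, 0.0, -0.5]
grip_width: 0.272
gripper_force: 59.2
```

Run:
```python
from fit import *
from scipy.spatial.transform import Rotation as R
o=ctrl.observe(); q=o['tcp_rot']; Rt=R.from_quat([q[1],q[2],q[3],q[0]]).as_matrix(); t=np.array(o['tcp_pos'])
print(t,o['tcp_rot'],'to seat tool mm',Rt.T@(np.array([.3673,.2525,.2402])-t)*1000,np.degrees(R.from_matrix(Rt).as_euler('xyz')))
g=R.from_quat([.681,.732,.001,0]).as_euler('xyz'); print(np.degrees(g))
toe=t+Rt@[-.22,0,.215]
a=snap('side','g.png')
for q in ['padlock_body']: print(q,[(d['score'],d['at'],atz('side',d['at'],.015)) for d in ctrl.look_for('side',q)][:2])
print(proj('side',toe),proj('side',t+Rt@[-.22,0,.155]))
cv2.imwrite('pics/g1.png',cv2.resize(a[80:300,180:440],None,fx=3,fy=2.7,interpolation=2))
```

```text
[0.366 0.253 0.354] [-0.     0.681  0.732 -0.001] to seat tool mm [ -0.743   1.085 113.785] [-179.925    0.038   94.14 ]
[179.916  -0.078  94.134]
padlock_body [(0.6, [230.9, 366.4], array([0.569, 0.025, 0.015]))]
[205.273 288.33 ] [184.14 286.14]
```

View pics/g1.png

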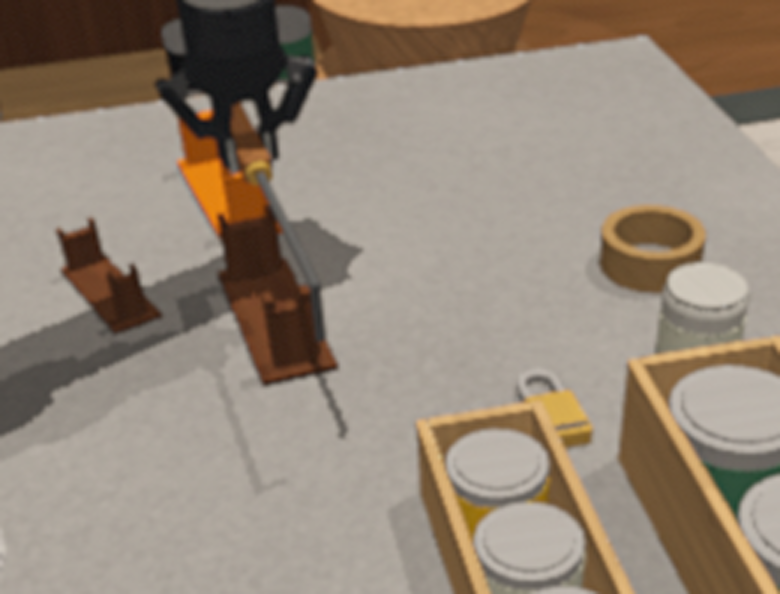

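The padlock stays flat outside the gap at crop (560,415). The rod is held straight over its rest, toe at (206,287) as predicted. Lowering into the forks.

Call:
apply_moves(
  series=[
    [0,1,25,0],
    [-1,0,30,0],
    [0,0,25,0],
    [0,0,15,0],
    [0,0,10,0],
    [0,0,6,0],
    [0,0,2,0],
    [0,0,0,0],
  ],
)

```text
clock: 15.62
tcp_pos: [0.3685, 0.2526, 0.242]
tcp_rot: [0.0, 0.681, 0.732, 0.0]
force: [-0.0, 0.7, -1.7]
grip_width: 0.267
gripper_force: 59.2
```

Call:
apply_moves(
  series=[
    [0,0,1,0],
    [0,0,1,0],
    [0,0,0,0],
    [0,0,0,0],
  ],
)

```text
clock: 16.12
tcp_pos: [0.3685, 0.2526, 0.2403]
tcp_rot: [0.0, 0.681, 0.732, 0.0]
force: [-1.0, -1.1, 5.0]
grip_width: 0.27
gripper_force: 60.0
```

Call:
apply_moves(
  series=[
    [0,0,0,0],
    [0,0,0,0],
    [0,0,0,0],
    [0,0,0,0],
    [0,0,0,0],
    [0,0,0,0],
    [0,0,0,0],
  ],
  claw=-1,
)

```text
clock: 17.0
tcp_pos: [0.3683, 0.2525, 0.2397]
tcp_rot: [0.0, 0.681, 0.732, 0.0]
force: [1.2, 0.7, 0.1]
grip_width: 1.002
gripper_force: 0.0
```

Call:
apply_moves(
  series=[
    [0,0,-10,0],
    [0,0,-25,0],
    [0,0,-30,0],
    [0,0,-35,0],
    [0,0,-30,0],
    [0,0,0,0],
    [0,0,0,0],
    [0,0,0,0],
  ],
)

```text
clock: 18.0
tcp_pos: [0.3678, 0.2522, 0.3686]
tcp_rot: [-0.0, 0.681, 0.732, -0.001]
force: [-0.1, -0.1, 1.1]
grip_width: 1.001
gripper_force: 0.0
```

Run:
```python
from fit import *
a=snap('wrist','k1.png'); b=snap('side','k2.png')
cv2.imwrite('pics/k.png',np.hstack([cv2.resize(a,(480,300)),cv2.resize(b[130:255,190:323],(320,300),interpolation=2)]))
for n,rc,z in [('rear',(83,324),.097)]: print(ctrl.observe()['tcp_pos'],ctrl.observe()['force'])
```

```text
[0.368 0.252 0.369] [-0.358  0.376  0.502]
```

View pics/k.png

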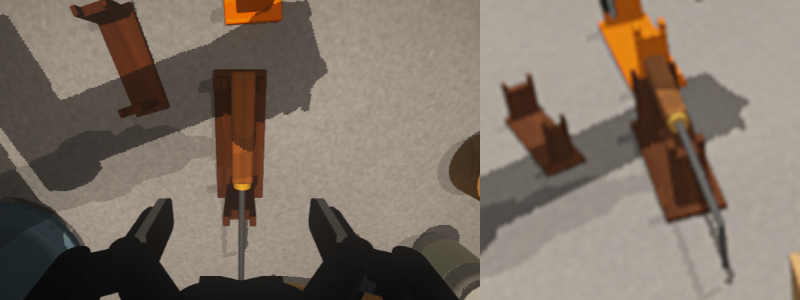

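The rod lies in both forks as at the start: handle at (130,242), ferrule at (186,242), toe down. The gripper is clear, so I'm handing in.

```bash
python3 -c "
from cell import ctrl
print(ctrl.hand_in())"
```

```text
the job is handed in; nothing more can be done
None
```

The padlock is out of the gap, lying flat on the counter with its body centre an estimated 49 mm beyond the mouth, and the rod is back in both forks of its rest; I handed the job in at about 18 s, and no verdict came back.

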